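# Lay out the power-supply kit on the matching foam pads

### The arm

A 6-joint arm with a two-finger parallel gripper is mounted at the origin on the work surface. World frame = base frame: x ahead of the robot, y to its left, z up, the work surface at z = 0. Lengths are in mm, angles in rad, forces in N, time in s.
With the tool pointing down it reaches from about 275 to 750 mm from the base axis. Payload 10.2 kg.
Tool frame: the origin (TCP) lies midway between the tips of the shut fingers; the grasp point (between the pads) lies 19 mm behind it; z points along the fingers, y is the direction in which the jaws open and shut (so a half turn about z gives the same grasp; the last joint's range is limited). The gripper opens to 85 mm and grips with 20 to 120 N. Pads are 22 mm wide; open, the fingers measure 114 mm over their backs; the gripper's body (76 mm by 85 mm) begins 54 mm behind the grasp point. The pads swing forward as they close: fully open they stand 13 mm farther back than shut.
Start: joints at [1.104, 0.313, 1.498, -0, 1.331, -0.223], TCP at [126.743, 509.477, 231.294] pointing down, gripper open.
Joint ranges: [-2.94, 2.94], [-0.97, 2.17], [0.19, 2.56], [-1.23, 4.37], [0.02, 3.11], [-2.88, 2.88]. Speed limits (rad/s): [2.39, 2.39, 3.01, 3.14, 3.14, 3.14].

### API

Orientations are given as a unit quaternion [w, x, y, z].
In Python, from rig import sense, optics, ctrl gives the robot as it stands.
- The arm moves only by the tool play_rows, never from a script. Its argument "plan" is a list of rows, each a list of 7 numbers: the shift along the world's x, y, z in mm, then the turn, a rotation vector about the world's x, y, z in rad, then the opening, from -1 (shut) to 1 (fully open), so that 0 is half open. A call has 1 to 5 rows; each row shifts and turns the pose as measured when the row begins; what a row does not reach is not made up. A row lasts 1/12 s, in which the tool goes at most 41.7 mm and 7.16 degrees, less where a joint would pass 70% of its speed; a pose out of reach is approached as far as the arm can. A call is refused whole if a number of a shift passes 41.7 or a number of a turn 0.125, either way. A call with a gripper value outside its range is refused whole. The fingers move at their own pace and stop on an object; "grip_force" is the grip in N (left out, the last holds). Time passes only in rows, so rows that do not move let the fingers close. It gives the time, the measured TCP pose, the force and the opening at its end, in the units of the state.
- sense(): the state, without advancing time (a new reading comes with each control period).
- optics.capture(name): name is "side" or "top"; returns a dict with "img" (384x512x3 uint8, blue, green, red), "fx", "fy", "cx", "cy" (pixels), "dist" ([k1, k2, p1, p2, k3] as OpenCV has them; the pictures are not rectified), "world_to_cam" (4x4, takes a point from world to camera coordinates). Camera axes: x right, y up, looking along -z (the intrinsics and any distortion apply to the point x, -y, -z); pixel columns grow to the right and rows downward; lengths in mm; the calibration is good to about 2 mm. A picture is of the moment at which its call begins. There is no depth.
- ctrl.finish_job(): hands the job in, once; it reports no verdict.
The state is a dict: "time_s": time; "joints": joint angles; "dq": joint speeds; "tau": joint torques, N m; "eef_pos": TCP position; "ee_rot": TCP orientation; "force": force on the tool from outside, world axes, zero at the start; "wrist_torque": the same for the moment, N m; "grip_width": opening from 0.0 (shut) to 1.0 (fully open).
Only numpy, scipy, OpenCV 4.12 (cv2) and the standard library are available. Lean on these libraries where they do the work, as an engineer would, in place of code of your own. Each camera call takes 0.05 s, during which the arm holds its last target. There are 200 camera calls.

### The job

Lay out the four loose power-supply parts for assembly: stand each one on the pink foam pad printed with its silhouette, right way up, centred on the silhouette, with the heatsink and the terminal block lined up with theirs (either way round). Leave the solder reel and the jar of screws where they stand.

Things in the scene. Friction and masses are not known exactly. Their poses are not given: they have to be found in the camera images.
- capacitor: Blue cylindrical electrolytic capacitor with a silver top, standing upright: 35 mm diameter, 50 mm tall, about 65 g. Origin: centre of its underside; z up along the cylinder. Belongs on the pad with the blue disc (pad_round).
- choke: Copper-wound ring-shaped choke lying flat: about 57 mm outside diameter, 26 mm hole, 22 mm tall, about 120 g, rigid. Origin: centre of the ring at its underside; z up. Belongs on the pad with the copper-brown ring (pad_ring).
- heatsink: Bare aluminium finned heatsink, 52 mm along its x, 40 mm along its y, 28 mm tall, about 90 g; base 6 mm thick, six upright 3 mm fins running along x, the outermost ones forming flat sides 40 mm apart. Origin: centre of its underside; z up. Belongs on the pad with the grey striped oblong (pad_oblong).
- terminal: Red terminal block with four steel screw heads on top: 62 mm along its x, 22 mm along its y, 28 mm tall, about 55 g. Origin: centre of its underside; z up. Belongs on the pad with the slim red bar (pad_slim).
- pad_round: Pink square foam pad, 90 x 90 x 6 mm, fixed to the bench (turned up to 30 degrees); its upper face is level, 6 mm above the bench. Origin: centre of its underside; z up. Printed at its centre: a blue disc of 43 mm diameter, for the capacitor.
- pad_ring: Pink square foam pad, 90 x 90 x 6 mm, fixed to the bench (turned up to 30 degrees); its upper face is level, 6 mm above the bench. Origin: centre of its underside; z up. Printed at its centre: a copper-brown ring of 64 mm outside and 21 mm inside diameter, for the choke.
- pad_oblong: Pink square foam pad, 90 x 90 x 6 mm, fixed to the bench (turned up to 30 degrees); its upper face is level, 6 mm above the bench. Origin: centre of its underside; z up. Printed at its centre: a grey oblong with dark stripes, 60 mm along the pad's x and 48 mm along its y, stripes along x, for the heatsink (its x along the pad's x, either way round).
- pad_slim: Pink square foam pad, 90 x 90 x 6 mm, fixed to the bench (turned up to 30 degrees); its upper face is level, 6 mm above the bench. Origin: centre of its underside; z up. Printed at its centre: a slim red bar, 70 mm along the pad's x and 30 mm along its y, for the terminal block (its x along the pad's x, either way round).
- reel: Solder reel standing on end, black flanges and grey wound middle: 54 mm diameter, 44 mm tall, loose, 300 g. Not to be moved. Origin: centre of its underside.
- jar: Amber-brown jar of screws with a white cap: 50 mm diameter, 46 mm tall, loose, 200 g. Not to be moved. Origin: centre of its underside. (Between all these lie fixed small bits no taller than 20 mm; the taller equipment stands well outside, along the far and side edges of the bench.)
Things that resemble listed ones, but are neither listed nor needed, are in the scene too. What is shaped like the pad_oblong but turquoise is not meant.

How it is judged:
By the outcome, as a careful person would: the job done as asked, in the order asked, and still so for the second after the job is handed in, with the robot touching nothing.
It also fails if it takes over 128 s, if anything falls off the work surface, if the arm or the gripper's body presses on something with over 40 N, if the wrist force passes 120 N, or if a joint passes its speed limit or range.

## Working session

There is one attempt and no reset: what is moved stays moved. The work goes in short steps, Python scripts to look and compute and a tool call to move; the robot and the scene stay as the last step left them, time stands still between calls to the robot, and variables do not carry over. Pictures are saved under pics/ and viewed, about 12 in all and at most 16, crops included, and the job is handed in when it is done.

Besides the shell and the picture viewer there is one more tool, called after "Request:" in YAML: its name, and indented under it one key for each argument. play_rows: Moves the arm, as the interface text tells. Its arguments: {"type":"object","properties":{"plan":{"type":"array"},"grip_force":{"type":"number"}},"required":["plan"]}

```bash
ls; mkdir -p pics
cat > h.py <<'E'
import numpy as np, cv2
from rig import sense, optics, ctrl
def cap(n):
    c=optics.capture(n); c['K']=np.array([[c['fx'],0,c['cx']],[0,c['fy'],c['cy']],[0,0,1.]]); return c
def ray(c,uv):
    uv=np.array(uv,float).reshape(-1,1,2)
    p=cv2.undistortPoints(uv,c['K'],np.array(c['dist'],float)).reshape(-1,2)
    d=np.c_[p[:,0],-p[:,1],-np.ones(len(p))]
    T=np.array(c['world_to_cam']); R=T[:3,:3]
    return -R.T@T[:3,3], d@R
def onz(c,uv,z):
    o,d=ray(c,uv); return o+d*((z-o[2])/d[:,2])[:,None]
def proj(c,P):
    P=np.atleast_2d(P); T=np.array(c['world_to_cam']); q=P@T[:3,:3].T+T[:3,3]
    q=q*[1,-1,-1]
    return cv2.projectPoints(q,np.zeros(3),np.zeros(3),c['K'],np.array(c['dist'],float))[0].reshape(-1,2)
E
python3 - <<'E'
from h import *
for n in('top','side'):
    c=cap(n); cv2.imwrite(f'pics/{n}0.png',cv2.resize(c['img'],(800,600),interpolation=cv2.INTER_CUBIC)); cv2.imwrite(f'raw_{n}.png',c['img'])
    print(n,ray(c,[[256,192]]),onz(c,[[0,0],[511,0],[0,383],[511,383]],0).round(),c['fx'],c['dist'])
s=sense();print(s)
E
```

```text
pics
top (array([ 290.46486015,   27.9209471 , 1065.65240607]), array([[ 0.209001  , -0.02723213, -0.97773894]])) [[1164.  885.    0.]
 [1245. -894.    0.]
 [ -37.  688.    0.]
 [ -13. -739.    0.]] 385.8569469927625 [-0.10666594  0.          0.          0.          0.        ]
side (array([ 425.67421002, 1132.99703651,  931.00330618]), array([[ 0.06248816, -0.7879434 , -0.61267841]])) [[ 3226. -2959.     0.]
 [-1616. -3094.     0.]
 [ 1066.   700.     0.]
 [ -121.   617.     0.]] 448.26678382940963 [-0.14729649  0.          0.          0.          0.        ]
{'time_s': 0.1, 'joints': array([ 1.10359267e+00,  3.13385124e-01,  1.49836520e+00,  1.83891926e-06,
        1.33101062e+00, -2.23409599e-01]), 'dq': array([ 0.00070248, -0.00157704, -0.00150553,  0.00075808,  0.00059851,
       -0.00087833]), 'tau': array([ 4.93867716e-03, -4.12898219e+01, -2.60142052e+01, -1.93963706e-05,
        3.05255162e-03,  5.36537027e-05]), 'eef_pos': array([126.63584373, 509.25683888, 230.79533176]), 'ee_rot': array([-1.98565902e-04,  1.21595572e-01,  9.92579556e-01, -5.49364819e-04]), 'force': array([ 0.71653816,  0.38415256, -0.56340067]), 'wrist_torque': array([ 0.00084875,  0.05958863, -0.00256067]), 'grip_width': 1.0016107255043334}
```

View pics/top0.png

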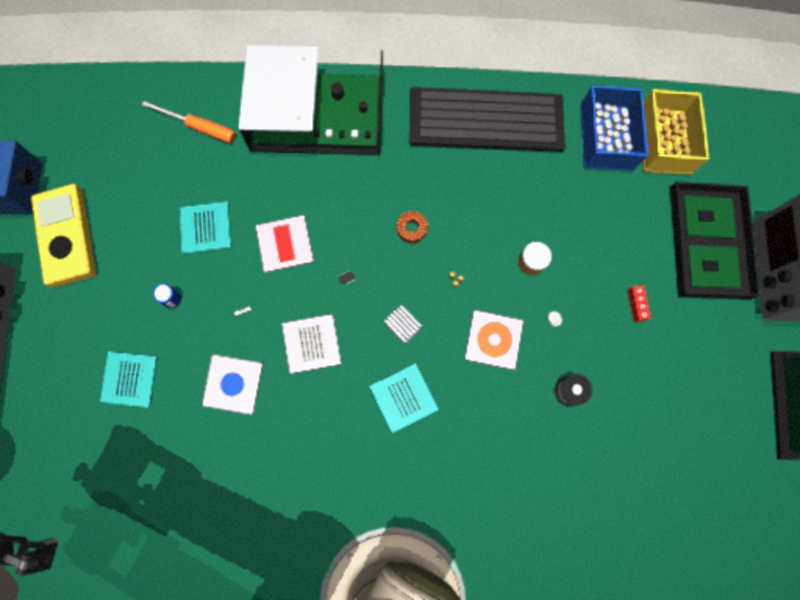

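View pics/side0.png

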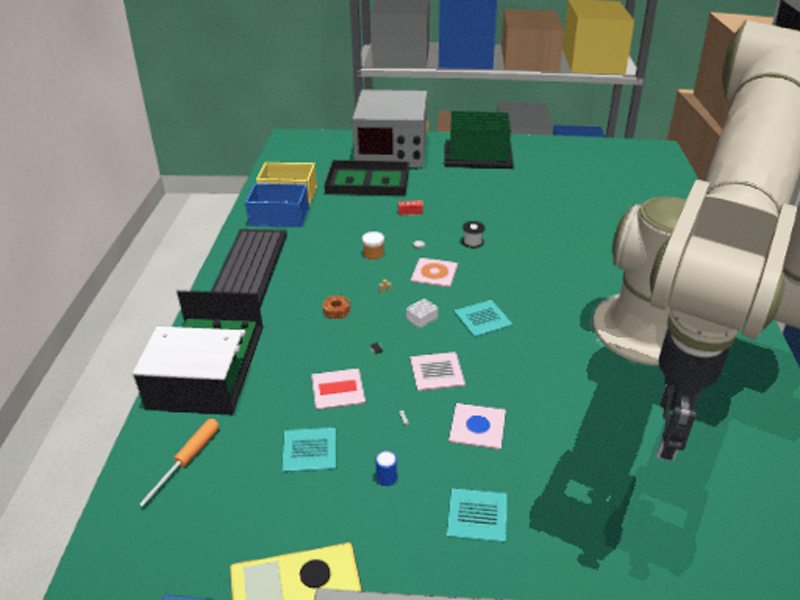

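The four pink pads are slim (285,243), round (232,384), oblong (312,343) and ring (494,340). The parts are the capacitor (167,296), choke (412,226), heatsink (403,323) and terminal (640,303). The three turquoise striped pads, at (205,227), (128,379) and (403,398), are decoys. All pixels are in the 800-wide top view. Next I'll measure them in both views.

```bash
cat > m.py <<'E'
from h import *
# approx pixel centres in 512 image: top, side
A={'pad_slim':((182,155),(217,248)),'pad_round':((148,246),(306,273)),'pad_oblong':((200,220),(280,237)),'pad_ring':((316,218),(278,174)),
'cap':((107,189),(247,299)),'choke':((264,145),(215,197)),'heatsink':((258,207),(270,200)),'terminal':((410,194),(263,133)),'jar':((343,165),(239,157)),'reel':((367,249),(303,150))}
def nongreen(img):
    hsv=cv2.cvtColor(img,cv2.COLOR_BGR2HSV); h,s,v=cv2.split(hsv)
    return ((~((h>65)&(h<90)&(s>120)))&(v>45)).astype(np.uint8)   # bench hue out
def comp(m,uv,r=30):
    n,l,st,ce=cv2.connectedComponentsWithStats(m)
    ys,xs=np.nonzero(l); d=(xs-uv[0])**2+(ys-uv[1])**2; k=l[ys[d.argmin()],xs[d.argmin()]]
    return (l==k).astype(np.uint8)
def rect(P):
    (c,wh,a)=cv2.minAreaRect(P[:,:2].astype(np.float32)); return np.round(c,1),np.round(wh,1),round(a,1)
def cont(m):
    return max(cv2.findContours(m,cv2.RETR_EXTERNAL,cv2.CHAIN_APPROX_NONE)[0],key=len).reshape(-1,2).astype(float)
E
python3 - <<'E'
from m import *
for i,n in enumerate(('top','side')):
    c=cap(n); m=nongreen(c['img'])
    for k,v in A.items():
        mm=comp(m,v[i]); z={'pad':6,'cap':50,'cho':22,'hea':28,'ter':28,'jar':46,'ree':44}[k[:3]]
        print(n,k,c['img'][v[i][1],v[i][0]],mm.sum(),*rect(onz(c,cont(mm),z)))
        if k[:3]=='pad':
            hsv=cv2.cvtColor(c['img'],cv2.COLOR_BGR2HSV)
            q=cv2.erode(mm,np.ones((5,5))) if 0 else mm
            h,s,vv=cv2.split(hsv)
            ink={'pad_slim':(s>120),'pad_round':(s>120),'pad_ring':(s>120),'pad_oblong':(vv<190)}[k]&(cv2.erode(mm if 0 else cv2.drawContours(mm.copy(),[cont(mm).astype(int)],-1,1,-1),np.ones((7,7)))>0)
            im=comp(ink.astype(np.uint8),v[i]) if k!='pad_oblong' else ink.astype(np.uint8)
            ys,xs=np.nonzero(im); print('   ink',*rect(onz(c,np.c_[xs,ys],6)), onz(c,np.c_[xs,ys],6).mean(0).round(1))
E
```

```text
top pad_slim [ 62  70 249] 1072 [618.3 214. ] [96.  95.9] 14.1
   ink [618.5 214.4] [67.5 27. ] 14.3 [618.7 214.5   6. ]
top pad_round [249 129  70] 1197 [358.6 290.7] [95.6 95.2] 82.3
   ink [358.6 289.9] [35.6 36.4] 2.0 [358.5 290.5   6. ]
top pad_oblong [222 225 228] 1183 [434.9 155. ] [95.4 96.4] 12.1
   ink [436.2 155.4] [56.7 34.1] 11.3 [437.7 154.4   6. ]
top pad_ring [251 245 250] 1148 [ 450.6 -170.6] [95.6 95.5] 79.6
   ink [ 450.8 -170.9] [56.5 56.8] 89.9 [ 451.1 -171.3    6. ]
top cap [249 244 243] 213 [505.3 406.1] [53.2 35.5] 63.0
top choke [ 95 130  35] 331 [652.9 -18.5] [59.4 62.5] 47.6
top heatsink [186 181 182] 353 [470.   -5.4] [56.6 46.7] 45.9
top terminal [102 107 246] 293 [ 520.6 -432.3] [68.7 37.7] 8.6
top jar [253 251 250] 368 [ 593.  -236.7] [52.9 66.6] 45.6
top reel [251 248 248] 366 [ 359.8 -301.6] [52.2 64.2] 31.9
side pad_slim [ 79  83 241] 766 [617.6 216.6] [94.1 97.5] 14.5
   ink [618.4 213.8] [67.8 28.7] 15.4 [618.8 214.6   6. ]
side pad_round [217 104  53] 892 [358.2 292.3] [99. 92.] 82.6
   ink [357.  289.3] [38.8 37. ] 3.3 [357.5 289.8   6. ]
side pad_oblong [170 171 171] 731 [434.2 157.5] [94.7 99.6] 12.1
   ink [434.8 153.4] [56.6 37.6] 12.6 [435.1 153.4   6. ]
side pad_ring [206 198 233] 456 [ 451.  -167.5] [103.6  95.4] 79.8
   ink [ 449.9 -171.9] [57.1 49.2] 3.5 [ 450.3 -170.8    6. ]
side cap [184  91  49] 299 [506.8 431.2] [35.2 69.2] 4.4
side choke [ 61 101 176] 252 [651.2  -5. ] [59.7 81.1] 7.4
side heatsink [193 190 191] 292 [471.1  10.2] [77.6 70.4] 44.8
side terminal [ 41  43 150] 163 [ 522.  -415.4] [64.5 70.8] 3.3
side jar [139 153 166] 246 [ 595.9 -207.4] [ 51.3 118.4] 5.3
side reel [115 116 116] 179 [ 363.3 -271.7] [ 48.8 110.8] 0.0
```

Run:
```python
from m import *
tiles=[]
for i,n in enumerate(('top','side')):
    c=cap(n); m=nongreen(c['img']); row=[]
    for k in('cap','choke','heatsink','terminal','jar','reel'):
        v=A[k]; mm=comp(m,v[i]); h={'cap':50,'choke':22,'heatsink':28,'terminal':28,'jar':46,'reel':44}[k]
        print(n,k,*rect(onz(c,cont(mm),h/2)))
        if k in('cap','choke','heatsink','terminal'):
            x,y=map(int,v[i]); row.append(cv2.resize(c['img'][y-20:y+20,x-20:x+20],(200,200),interpolation=cv2.INTER_CUBIC))
            if k=='terminal':
                hsv=cv2.cvtColor(c['img'],cv2.COLOR_BGR2HSV); print('  bright',*rect(onz(c,cont(mm&((hsv[...,2]>175).astype(np.uint8))),28)))
            if k=='cap':
                hsv=cv2.cvtColor(c['img'],cv2.COLOR_BGR2HSV); print('  silver',*rect(onz(c,cont(mm&((hsv[...,1]<90).astype(np.uint8))),50)))
    tiles.append(np.hstack(row))
cv2.imwrite('pics/crop.png',np.vstack(tiles))
```

```text
top cap [510.6 415.4] [54.5 36.4] 63.0
  silver [509.6 414.6] [28.6 25.1] 5.7
top choke [656.7 -18.9] [60.  63.2] 47.6
top heatsink [472.4  -5.9] [57.4 47.3] 45.9
top terminal [ 523.7 -438.4] [69.7 38.3] 8.3
  bright [ 521.8 -436.6] [61.3 22.3] 9.2
top jar [ 599.8 -242.7] [54.1 68.1] 45.6
top reel [ 363.4 -308.6] [54.6 62.5] 0.9
side cap [509.1 411.3] [36.2 71.1] 4.4
  silver [509.4 413. ] [27.7 25.7] 3.9
side choke [654.  -18.8] [60.4 82.1] 7.4
side heatsink [471.9  -7.1] [79.1 71.5] 44.8
side terminal [ 523.3 -435.5] [65.5 79.6] 3.3
  bright [ 521.8 -435.3] [60.5 25. ] 12.0
side jar [ 600.4 -242.3] [ 52.6 121.3] 5.3
side reel [ 361.7 -309.4] [ 50.  107.3] 0.1
```

View pics/crop.png

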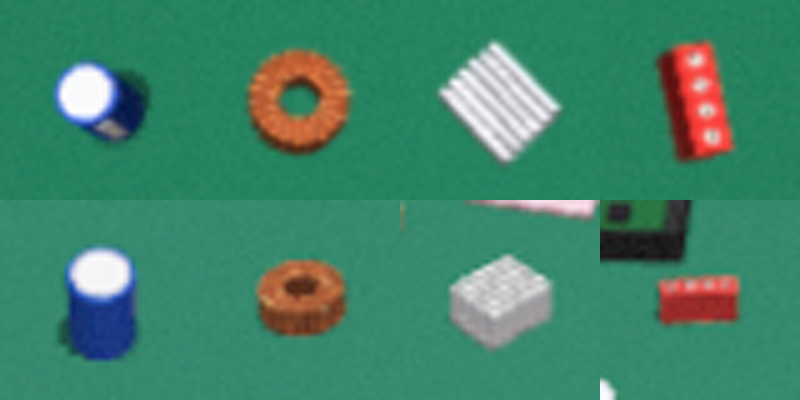

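The crops confirm all four parts upright, and both views agree to about 2 mm. Working values:
- **Capacitor:** (509,414)
- **Choke:** (655,-19)
- **Heatsink:** (472,-6.5), fins at 45.5°
- **Terminal:** (522,-436), x axis at 9.5°

First I'll go to the capacitor.

Request:
play_rows:
  plan:
    - [38,-9.5,-12,0,0,0.104,1]
    - [38,-9.5,-12,0,0,0.104,1]
    - [38,-9.5,-12,0,0,0.104,1]
    - [38,-9.5,-12,0,0,0.104,1]
    - [38,-9.5,-12,0,0,0.104,1]
  grip_force: 40

```text
time_s: 0.72
eef_pos: [316.4, 462.5, 172.3]
ee_rot: [0.0, -0.152, 0.988, 0.003]
force: [-0.8, 1.0, 0.3]
grip_width: 0.997
```

Request:
play_rows:
  plan:
    - [38,-9.5,-12,0,0,0.104,1]
    - [38,-9.5,-12,0,0,0.104,1]
    - [38,-9.5,-12,0,0,0.104,1]
    - [38,-9.5,-12,0,0,0.104,1]
    - [0,0,0,0,0,0,1]

```text
time_s: 1.13
eef_pos: [475.7, 418.9, 119.9]
ee_rot: [-0.001, -0.364, 0.931, 0.002]
force: [0.3, -0.6, -1.2]
grip_width: 1.004
```

Request:
play_rows:
  plan:
    - [33.5,-5,-15,0,0,0.05,1]
    - [0,0,0,0,0,0,1]
    - [0,0,0,0,0,0,1]

```text
time_s: 1.38
eef_pos: [510.3, 412.4, 102.2]
ee_rot: [-0.004, -0.386, 0.922, 0.002]
force: [-0.6, 0.5, 0.1]
grip_width: 1.001
```

```bash
cat > st.py <<'E'
from h import *
import sys
from scipy.spatial.transform import Rotation as R
s=sense(); q=s['ee_rot']; M=R.from_quat([q[1],q[2],q[3],q[0]]).as_matrix()
print(s['time_s'],s['eef_pos'].round(1),'jaw',np.degrees(np.arctan2(M[1,1],M[0,1])).round(2),'z',M[:,2].round(3),'w',round(s['grip_width']*85,1),s['force'].round(1),'j',s['joints'].round(2))
if len(sys.argv)>1:
    t=np.array(list(map(float,sys.argv[1:3]))); d=t-s['eef_pos'][:2]; print('need',d.round(1))
    if len(sys.argv)>3: print('turn',np.radians(float(sys.argv[3]))-np.arctan2(M[1,1],M[0,1]))
E
python3 st.py 509.4 413.8 135.5
```

```text
1.3833 [510.3 412.4 102.2] jaw 135.47 z [-0.008  0.001 -1.   ] w 85.1 [-0.6  0.5  0.1] j [ 0.5   0.72  1.21  0.01  1.22 -1.87]
need [-0.9  1.4]
turn 0.00051338336104223
```

Request:
play_rows:
  plan:
    - [-0.9,1.4,-30,0,0,0,1]
    - [0,0,-30,0,0,0,1]
    - [0,0,-22,0,0,0,1]
    - [0,0,0,0,0,0,1]
    - [0,0,0,0,0,0,1]

```text
time_s: 1.8
eef_pos: [508.0, 415.3, 20.5]
ee_rot: [-0.001, -0.386, 0.923, 0.003]
force: [-0.7, -0.2, 0.0]
grip_width: 1.001
```

```bash
python3 st.py 509.4 413.8 135.5
```

```text
1.8 [508.  415.3  20.5] jaw 135.4 z [-0.005  0.004 -1.   ] w 85.1 [-0.7 -0.2  0. ] j [ 0.51  0.81  1.27  0.01  1.06 -1.86]
need [ 1.4 -1.5]
turn 0.0017450198503041747
```

Request:
play_rows:
  plan:
    - [1,-1,-10,0,0,0,1]
    - [0,0,0,0,0,0,0]
    - [0,0,0,0,0,0,-0.6]
    - [0,0,0,0,0,0,-0.6]
    - [0,0,0,0,0,0,-0.6]

```text
time_s: 2.22
eef_pos: [510.3, 416.2, 15.8]
ee_rot: [0.003, -0.386, 0.922, 0.003]
force: [-0.7, -0.1, 0.4]
grip_width: 0.452
```

Request:
play_rows:
  plan:
    - [0,0,0,0,0,0,-1]
    - [0,0,0,0,0,0,-1]
    - [0,0,0,0,0,0,-1]
    - [0,0,0,0,0,0,-1]

```text
time_s: 2.55
eef_pos: [510.9, 416.5, 17.4]
ee_rot: [0.004, -0.386, 0.922, 0.003]
force: [-0.3, 0.2, -0.1]
grip_width: 0.402
```

```bash
python3 st.py 509.4 413.8 135.5
```

```text
2.55 [510.9 416.5  17.4] jaw 135.44 z [ 0.005  0.009 -1.   ] w 34.2 [-0.3  0.2 -0.1] j [ 0.5   0.82  1.27  0.01  1.05 -1.86]
need [-1.5 -2.7]
turn 0.0010137727528185536
```

Request:
play_rows:
  plan:
    - [0,0,30,0,0,0,-1]
    - [-30,-25,20,0,0,0,-1]
    - [-30,-25,0,0,0,0,-1]
    - [-30,-25,0,0,0,0,-1]
    - [-30,-25,0,0,0,0,-1]

```text
time_s: 2.97
eef_pos: [394.0, 318.0, 67.5]
ee_rot: [0.008, -0.386, 0.922, 0.003]
force: [0.1, -0.4, -0.8]
grip_width: 0.402
```

Request:
play_rows:
  plan:
    - [-29,-23,0,0,0,0,-1]
    - [0,0,0,0,0,0,-1]

```text
time_s: 3.13
eef_pos: [356.7, 290.2, 66.2]
ee_rot: [0.004, -0.386, 0.922, 0.003]
force: [0.9, -0.2, -0.6]
grip_width: 0.398
```

```bash
cat >> st.py <<'E'
print('untilt',np.cross(M[:,2],[0,0,-1]).round(4))
E
python3 st.py 360.3 292.4 135.5
```

```text
3.1333 [356.7 290.2  66.2] jaw 135.46 z [ 0.004  0.009 -1.   ] w 33.8 [ 0.9 -0.2 -0.6] j [ 0.42  0.38  1.89  0.01  0.86 -1.95]
need [3.6 2.2]
turn 0.0007100304245497568
untilt [-0.0087  0.0042  0.    ]
```

Request:
play_rows:
  plan:
    - [3.6,2.2,-15,0,0,0,-1]
    - [0,0,-15,0,0,0,-1]
    - [0,0,0,0,0,0,-1]

```text
time_s: 3.38
eef_pos: [358.9, 291.4, 36.9]
ee_rot: [0.005, -0.386, 0.922, 0.003]
force: [-0.1, 0.7, -1.0]
grip_width: 0.401
```

```bash
python3 st.py 360.3 292.4 135.5
```

```text
3.3833 [358.9 291.4  36.9] jaw 135.42 z [ 0.006  0.01  -1.   ] w 34.0 [-0.1  0.7 -1. ] j [ 0.42  0.44  1.9   0.01  0.79 -1.95]
need [1.4 1. ]
turn 0.0014807395077576224
untilt [-0.0096  0.0061  0.    ]
```

Request:
play_rows:
  plan:
    - [1.4,1,-9,0,0,0,-1]
    - [0,0,-3.5,0,0,0,-1]
    - [0,0,0,0,0,0,-1]

```text
time_s: 3.63
eef_pos: [361.2, 292.9, 24.3]
ee_rot: [0.005, -0.386, 0.922, 0.003]
force: [-0.2, -0.0, -0.7]
grip_width: 0.396
```

```bash
python3 st.py 360.3 292.4 135.5
```

```text
3.6333 [361.2 292.9  24.3] jaw 135.42 z [ 0.007  0.01  -1.   ] w 33.6 [-0.2 -0.  -0.7] j [ 0.42  0.47  1.9   0.01  0.76 -1.95]
need [-0.9 -0.5]
turn 0.00146634716418248
untilt [-0.01   0.007  0.   ]
```

Request:
play_rows:
  plan:
    - [-0.7,-0.4,-1,0,0,0,-1]
    - [0,0,0,0,0,0,0]
    - [0,0,0,0,0,0,0.5]
    - [0,0,0,0,0,0,1]
    - [0,0,0,0,0,0,1]

```text
time_s: 4.05
eef_pos: [361.5, 293.0, 24.4]
ee_rot: [0.006, -0.386, 0.922, 0.003]
force: [-0.1, 0.9, 0.2]
grip_width: 0.901
```

Request:
play_rows:
  plan:
    - [0,0,20,0,0,0,1]
    - [0,0,30,0,0,0,1]
    - [10,-35,20,0,0,0,1]
    - [10,-35,0,0,0,0,1]
    - [10,-35,0,0,0,0,1]

```text
time_s: 4.47
eef_pos: [390.3, 189.1, 98.0]
ee_rot: [0.007, -0.391, 0.92, 0.003]
force: [1.3, -0.5, -0.4]
grip_width: 1.002
```

Request:
play_rows:
  plan:
    - [12,-36,0,0,0,0,1]
    - [12,-36,0,0,0,0,1]
    - [12,-36,0,0,0,0,1]
    - [12,-36,0,0,0,0,1]

```text
time_s: 4.8
eef_pos: [439.5, 38.7, 100.4]
ee_rot: [0.009, -0.392, 0.92, 0.002]
force: [1.6, -0.2, 0.2]
grip_width: 1.001
```

```bash
python3 st.py 472.2 -6.5 135.5
cat > chk.py <<'E'
from m import *
import sys,time
# usage: name h  x y  [pad: ink compare]
k,h,x,y=sys.argv[1],*map(float,sys.argv[2:5])
for n in('top','side'):
    c=cap(n); im=c['img']; hsv=cv2.cvtColor(im,cv2.COLOR_BGR2HSV); H,S,V=cv2.split(hsv)
    uv=proj(c,[[x,y,h]])[0]
    if k=='cap': m=(S<70)&(V>150); 
    if k=='choke': m=(S>150)&((H<14))
    if k=='heatsink': m=(S<25)&(V>100)
    if k=='terminal': m=(S>130)&((H<8)|(H>172))&(V>170)
    yy,xx=np.mgrid[:384,:512]; m=m&((xx-uv[0])**2+(yy-uv[1])**2<28**2)
    m=comp(m.astype(np.uint8),uv); P=onz(c,cont(m),h)
    print(n,m.sum(),*rect(P),'pix',onz(c,np.argwhere(m)[:,::-1],h).mean(0).round(1))
    u,v=map(int,uv); cv2.imwrite(f'c_{n}.png',cv2.resize(im[v-35:v+35,u-35:u+35],(400,400),interpolation=cv2.INTER_CUBIC))
cv2.imwrite('pics/chk_%s_%d.png'%(k,time.time()),np.hstack([cv2.imread('c_top.png'),cv2.imread('c_side.png')]))
E
python3 chk.py cap 56 358.2 290.2; ls pics
```

```text
4.8 [439.5  38.7 100.4] jaw 136.18 z [ 0.016  0.011 -1.   ] w 85.0 [ 1.6 -0.2  0.2] j [-0.19  0.29  1.92  0.02  0.92 -2.57]
need [ 32.7 -45.2]
turn -0.011870736726425246
untilt [-0.0109  0.0159  0.    ]
top 1001 [355.1 278.7] [87.6 88.9] 82.8 pix [355.2 279.2  56. ]
side 68 [359.7 289.8] [27.4 25.9] 3.3 pix [359.6 289.4  56. ]
chk_cap_1796378226.png
crop.png
side0.png
top0.png
```

```bash
cp pics/chk_cap*.png pics/capchk.png
python3 - <<'E'
from m import *
c=cap('top'); im=c['img']; H,S,V=cv2.split(cv2.cvtColor(im,cv2.COLOR_BGR2HSV))
m=((S>120)&(H>100)&(H<130)).astype(np.uint8); u,v=proj(c,[[358,290,30]])[0]
m[:, :int(u)-25]=0; m[:,int(u)+25:]=0
m=comp(m,(u,v+4)); ys,xs=np.nonzero(m); print(m.sum(),xs.min(),xs.max(),ys.min(),ys.max())
E
```

```text
81 143 155 239 252
```

View pics/capchk.png

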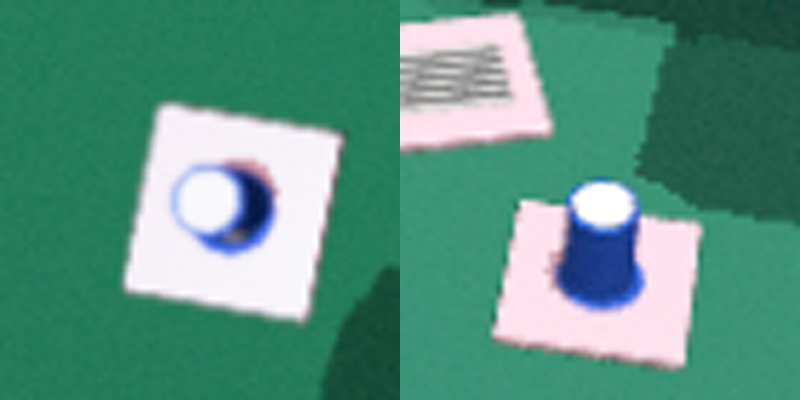

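The capacitor stands upright on the blue disc. In the side view its top is about 2 mm off in x, and I'll recheck that later. The heatsink is next.

Request:
play_rows:
  plan:
    - [16,-23,-20,-0.011,0.016,-0.012,1]
    - [16,-22,-20,0,0,0,1]
    - [0,0,0,0,0,0,1]

```text
time_s: 5.2
eef_pos: [472.7, -5.7, 60.1]
ee_rot: [0.001, -0.386, 0.923, -0.001]
force: [-1.1, -0.5, -0.5]
grip_width: 1.003
```

```bash
python3 st.py 472.2 -6.5 135.5
python3 - <<'E'
from m import *
c=cap('top'); im=c['img']; H,S,V=cv2.split(cv2.cvtColor(im,cv2.COLOR_BGR2HSV))
u,v=proj(c,[[358,290,56]])[0]; print(u,v)
# silver top centre in top view: white blob enclosed by blue
blue=((S>110)&(H>100)&(H<130)).astype(np.uint8)
u,v=int(u),int(v)
k=blue[v-20:v+20,u-20:u+20]; cs,hi=cv2.findContours(k,cv2.RETR_CCOMP,cv2.CHAIN_APPROX_NONE)
for q,h in zip(cs,hi[0]):
    if len(q)>8: print(len(q),h[3],onz(c,q.reshape(-1,2)+[u-20,v-20],56)[:,:2].mean(0), cv2.boundingRect(q))
E
```

```text
5.2 [472.7  -5.7  60.1] jaw 135.36 z [ 0.002 -0.001 -1.   ] w 85.3 [-1.1 -0.5 -0.5] j [-0.26  0.42  1.85 -0.    0.87 -2.62]
need [-0.5 -0.8]
turn 0.002458011936012472
untilt [0.0008 0.0022 0.    ]
143.82552982525883 244.30974673837414
38 -1 [353.25386638 273.75230153] (20, 15, 13, 14)
11 0 [344.33747728 276.08521938] (23, 24, 6, 4)
```

Request:
play_rows:
  plan:
    - [-0.5,-0.8,-25,0,0,0,1]
    - [0,0,-22,0,0,0,1]
    - [0,0,0,0,0,0,1]

```text
time_s: 5.5
eef_pos: [471.2, -1.4, 14.9]
ee_rot: [0.002, -0.387, 0.922, -0.001]
force: [-0.6, 0.3, -0.2]
grip_width: 0.996
```

```bash
python3 st.py 472.2 -6.5 135.5
```

```text
5.5 [471.2  -1.4  14.9] jaw 135.59 z [ 0.005 -0.    -1.   ] w 84.7 [-0.6  0.3 -0.2] j [-0.25  0.5   1.88  0.    0.75 -2.62]
need [ 1.  -5.1]
turn -0.0015394546675087106
untilt [0.0004 0.0048 0.    ]
```

Request:
play_rows:
  plan:
    - [1,-5,-5,0,0,0,1]
    - [0,0,-3,0,0,0,1]

```text
time_s: 5.67
eef_pos: [472.1, -4.5, 8.3]
ee_rot: [0.003, -0.389, 0.921, -0.001]
force: [0.1, -0.0, 0.6]
grip_width: 1.001
```

```bash
python3 st.py 472.2 -6.5 135.5
```

```text
5.6667 [472.1  -4.5   8.3] jaw 135.78 z [ 0.006 -0.    -1.   ] w 85.1 [ 0.1 -0.   0.6] j [-0.26  0.52  1.88  0.    0.74 -2.63]
need [ 0.1 -2. ]
turn -0.004870157964270039
untilt [0.0004 0.0056 0.    ]
```

Request:
play_rows:
  plan:
    - [0,-2,-2,0,0.005,-0.005,1]
    - [0,0,0,0,0,0,0]
    - [0,0,0,0,0,0,-1]
    - [0,0,0,0,0,0,-1]
    - [0,0,0,0,0,0,-1]

```text
time_s: 6.08
eef_pos: [473.4, -6.1, 9.4]
ee_rot: [0.002, -0.387, 0.922, -0.002]
force: [-5.6, 0.2, 33.7]
grip_width: 0.459
```

Request:
play_rows:
  plan:
    - [0,0,0,0,0,0,-1]
    - [0,0,0,0,0,0,-1]

```text
time_s: 6.25
eef_pos: [473.6, -6.2, 9.9]
ee_rot: [0.002, -0.387, 0.922, -0.002]
force: [-0.3, 0.0, -1.6]
grip_width: 0.464
```

```bash
python3 st.py 472.2 -6.5 135.5
```

```text
6.25 [473.6  -6.2   9.9] jaw 135.52 z [ 0.005 -0.002 -1.   ] w 39.4 [-0.3  0.  -1.6] j [-0.26  0.52  1.88 -0.    0.74 -2.63]
need [-1.4 -0.3]
turn -0.00039641365484266444
untilt [0.0017 0.0054 0.    ]
```

Request:
play_rows:
  plan:
    - [0,0,25,0,0,0,-1]
    - [-5,25,25,0,0,-0.1,-1]
    - [-8,35,0,0,0,-0.12,-1]
    - [-8,35,0,0,0,-0.12,-1]
    - [-8,35,0,0,0,-0.12,-1]

```text
time_s: 6.67
eef_pos: [446.8, 115.0, 61.7]
ee_rot: [0.003, -0.172, 0.985, -0.001]
force: [-0.0, -0.3, -0.6]
grip_width: 0.456
```

Request:
play_rows:
  plan:
    - [-7,31,0,0,0,-0.12,-1]
    - [0,0,0,0,0,0,-1]

```text
time_s: 6.83
eef_pos: [438.3, 148.6, 61.9]
ee_rot: [0.002, -0.113, 0.994, -0.001]
force: [0.9, -0.5, -1.0]
grip_width: 0.46
```

```bash
python3 st.py 436.7 154.8 102.1
```

```text
6.8333 [438.3 148.6  61.9] jaw 103.01 z [ 0.005 -0.002 -1.   ] w 39.1 [ 0.9 -0.5 -1. ] j [ 0.07  0.4   1.88 -0.    0.86 -1.72]
need [-1.6  6.2]
turn -0.015824490646401568
untilt [0.0017 0.005  0.    ]
```

Request:
play_rows:
  plan:
    - [-1.6,6.2,-20,0,0,-0.016,-1]
    - [0,0,-16,0,0,0,-1]
    - [0,0,0,0,0,0,-1]

```text
time_s: 7.08
eef_pos: [436.6, 156.7, 25.7]
ee_rot: [0.004, -0.108, 0.994, -0.001]
force: [-0.5, -0.6, -1.8]
grip_width: 0.462
```

```bash
python3 st.py 436.7 154.8 102.1
```

```text
7.0833 [436.6 156.7  25.7] jaw 102.34 z [ 0.008 -0.002 -1.   ] w 39.3 [-0.5 -0.6 -1.8] j [ 0.09  0.47  1.9  -0.    0.76 -1.69]
need [ 0.1 -1.9]
turn -0.004224350028018353
untilt [0.0016 0.0077 0.    ]
```

Request:
play_rows:
  plan:
    - [0,-1.9,-7,0,0.003,-0.004,-1]
    - [0,0,-2,0,0,0,-1]
    - [0,0,0,0,0,0,-1]

```text
time_s: 7.33
eef_pos: [437.0, 153.9, 16.6]
ee_rot: [0.002, -0.106, 0.994, -0.001]
force: [0.9, -0.1, -1.2]
grip_width: 0.457
```

```bash
python3 st.py 436.7 154.8 102.1
```

```text
7.3333 [437.  153.9  16.6] jaw 102.12 z [ 0.004 -0.002 -1.   ] w 38.8 [ 0.9 -0.1 -1.2] j [ 0.09  0.49  1.91 -0.    0.75 -1.69]
need [-0.3  0.9]
turn -0.0003839140920716133
untilt [0.0018 0.0041 0.    ]
```

Request:
play_rows:
  plan:
    - [0,1,-0.7,0,0,0,-1]
    - [0,0,0,0,0,0,0.3]
    - [0,0,0,0,0,0,0.6]
    - [0,0,3,0,0,0,1]
    - [0,0,25,0,0,0,1]

```text
time_s: 7.75
eef_pos: [436.4, 153.9, 43.4]
ee_rot: [0.0, -0.105, 0.994, -0.001]
force: [-0.5, 0.9, 0.8]
grip_width: 0.986
```

Request:
play_rows:
  plan:
    - [10,-10,35,0,0,0,1]
    - [29,-23,20,0,0,0,1]
    - [29,-23,0,0,0,0,1]
    - [29,-23,0,0,0,0,1]
    - [29,-23,0,0,0,0,1]

```text
time_s: 8.17
eef_pos: [563.9, 51.7, 109.0]
ee_rot: [0.004, -0.109, 0.994, -0.002]
force: [0.6, 0.9, 0.4]
grip_width: 0.999
```

Request:
play_rows:
  plan:
    - [29,-23,0,0,0,0,1]
    - [29,-23,0,0,0,0,1]
    - [29,-23,0,0,0,0,1]
    - [0,0,0,0,0,0,1]

```text
time_s: 8.5
eef_pos: [658.2, -26.1, 111.6]
ee_rot: [0.006, -0.107, 0.994, -0.003]
force: [-0.6, -0.4, -0.6]
grip_width: 1.002
```

```bash
python3 st.py 655 -18.9 100; rm pics/chk*; python3 chk.py heatsink 34 436 154.6; mv pics/chk* pics/hs.png
```

```text
8.5 [658.2 -26.1 111.6] jaw 102.3 z [ 0.013 -0.004 -1.   ] w 85.2 [-0.6 -0.4 -0.6] j [-0.22  0.7   1.21 -0.    1.22 -2.  ]
need [-3.2  7.2]
turn -0.04019216095449951
untilt [0.0042 0.0135 0.    ]
top 61 [452.  156.9] [15.5 38.9] 9.9 pix [453.4 156.4  34. ]
side 323 [429.9 168.5] [69.3 73.4] 10.7 pix [435.8 170.5  34. ]
```

View pics/hs.png

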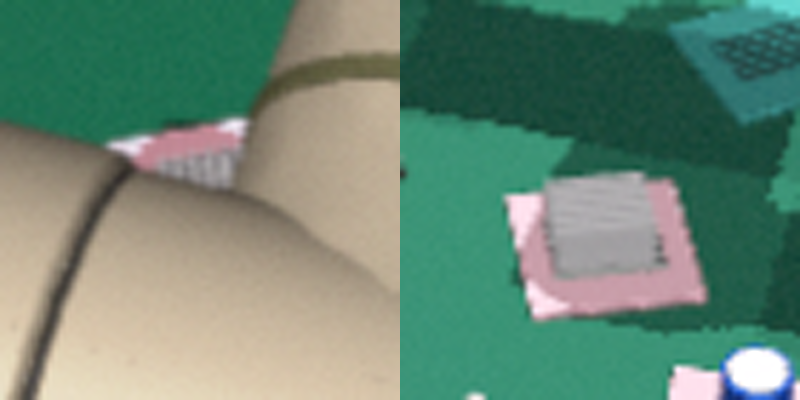

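The side view shows the heatsink upright and roughly aligned on its pad. The arm hides it in the top view. The choke is next.

Request:
play_rows:
  plan:
    - [-3,7,-40,0.004,0.013,0,1]
    - [0,0,-38,0,0,0,1]
    - [0,0,-12,0,0,0,1]
    - [0,0,0,0,0,0,1]

```text
time_s: 8.93
eef_pos: [650.5, -11.9, 22.9]
ee_rot: [0.001, -0.11, 0.994, 0.001]
force: [0.1, -0.5, 0.9]
grip_width: 1.002
```

```bash
python3 st.py 655 -18.9 102
```

```text
8.9333 [650.5 -11.9  22.9] jaw 102.6 z [ 0.001  0.001 -1.   ] w 85.2 [ 0.1 -0.5  0.9] j [-0.2   0.8   1.29  0.    1.05 -1.99]
need [ 4.5 -7. ]
turn -0.010438259364163871
untilt [-0.0012  0.0014  0.    ]
```

Request:
play_rows:
  plan:
    - [4.5,-7,0,0,0,-0.01,1]
    - [0,0,0,0,0,0,1]

```text
time_s: 9.1
eef_pos: [655.3, -18.2, 25.4]
ee_rot: [0.001, -0.105, 0.994, 0.0]
force: [-0.4, -0.4, 0.2]
grip_width: 0.999
```

```bash
python3 st.py 655 -18.9 102
```

```text
9.1 [655.3 -18.2  25.4] jaw 102.08 z [ 0.002  0.001 -1.   ] w 84.9 [-0.4 -0.4  0.2] j [-0.21  0.8   1.27  0.    1.07 -1.99]
need [-0.3 -0.7]
turn -0.0013341988210022748
untilt [-0.001   0.0023  0.    ]
```

Request:
play_rows:
  plan:
    - [0,-0.7,-10,0,0,0,1]
    - [0,0,-5,0,0,0,1]

```text
time_s: 9.27
eef_pos: [657.5, -19.5, 14.1]
ee_rot: [0.005, -0.105, 0.994, -0.001]
force: [0.0, 0.2, -0.6]
grip_width: 1.007
```

```bash
python3 st.py 655 -18.9 102
```

```text
9.2667 [657.5 -19.5  14.1] jaw 102.06 z [ 0.009 -0.    -1.   ] w 85.6 [ 0.   0.2 -0.6] j [-0.21  0.82  1.28  0.    1.04 -1.99]
need [-2.5  0.6]
turn -0.0011066856210155684
untilt [0.0005 0.0094 0.    ]
```

Request:
play_rows:
  plan:
    - [-2.5,0.6,-5,0,0.006,0,0.8]
    - [0,0,0,0,0,0,0.3]
    - [0,0,0,0,0,0,0]
    - [0,0,0,0,0,0,-1]
    - [0,0,0,0,0,0,-1]

```text
time_s: 9.68
eef_pos: [655.5, -19.1, 10.2]
ee_rot: [0.003, -0.105, 0.994, -0.001]
force: [0.0, 0.2, -0.9]
grip_width: 0.627
```

```bash
python3 st.py 655 -18.9 102
```

```text
9.6833 [655.5 -19.1  10.2] jaw 102.06 z [ 0.005 -0.001 -1.   ] w 53.3 [ 0.   0.2 -0.9] j [-0.21  0.82  1.28  0.    1.03 -1.99]
need [-0.5  0.2]
turn -0.001071770654937021
untilt [0.001  0.0053 0.    ]
```

Request:
play_rows:
  plan:
    - [0,0,20,0,0,0,-1]
    - [-10,-8,30,0,0,0,-1]
    - [-32,-24,0,0,0,0,-1]
    - [-32,-24,0,0,0,0,-1]
    - [-32,-24,0,0,0,0,-1]

```text
time_s: 10.1
eef_pos: [549.2, -96.9, 60.9]
ee_rot: [0.004, -0.109, 0.994, -0.001]
force: [0.8, -1.5, -0.8]
grip_width: 0.632
```

Request:
play_rows:
  plan:
    - [-32,-24,0,0,0,0,-1]
    - [-32,-24,0,0,0,0,-1]
    - [-32,-24,0,0,0,0,-1]
    - [0,0,0,0,0,0,-1]

```text
time_s: 10.43
eef_pos: [444.2, -173.1, 61.4]
ee_rot: [0.003, -0.108, 0.994, -0.001]
force: [-0.3, 0.2, -0.6]
grip_width: 0.631
```

```bash
python3 st.py 450.8 -171.2 102
```

```text
10.4333 [ 444.2 -173.1   61.4] jaw 102.38 z [ 0.007 -0.002 -1.   ] w 53.7 [-0.3  0.2 -0.6] j [-0.62  0.42  1.84  0.    0.87 -2.41]
need [6.6 1.9]
turn -0.006671483650095178
untilt [0.0022 0.0072 0.    ]
```

Request:
play_rows:
  plan:
    - [6.6,1.9,-18,0,0,-0.006,-1]
    - [0,0,-17,0,0,0,-1]
    - [0,0,0,0,0,0,-1]

```text
time_s: 10.68
eef_pos: [450.0, -173.6, 27.0]
ee_rot: [0.005, -0.102, 0.995, -0.003]
force: [-0.7, 0.3, -1.1]
grip_width: 0.632
```

```bash
python3 st.py 450.8 -171.2 102
```

```text
10.6833 [ 450.  -173.6   27. ] jaw 101.69 z [ 0.01  -0.004 -1.   ] w 53.7 [-0.7  0.3 -1.1] j [-0.61  0.49  1.85  0.    0.79 -2.39]
need [0.8 2.4]
turn 0.005339351570229578
untilt [0.0042 0.01   0.    ]
```

Request:
play_rows:
  plan:
    - [0.8,2.4,-7,0.003,0.005,0,-1]
    - [0,0,-3,0,0,0,-1]

```text
time_s: 10.85
eef_pos: [451.4, -171.0, 17.3]
ee_rot: [0.003, -0.102, 0.995, -0.001]
force: [-0.2, 0.0, -1.5]
grip_width: 0.63
```

```bash
python3 st.py 450.8 -171.2 102
```

```text
10.85 [ 451.4 -171.    17.3] jaw 101.7 z [ 0.005 -0.001 -1.   ] w 53.6 [-0.2  0.  -1.5] j [-0.61  0.51  1.85  0.    0.77 -2.38]
need [-0.6 -0.2]
turn 0.00523068507927249
untilt [0.0014 0.0054 0.    ]
```

Request:
play_rows:
  plan:
    - [-0.6,0,-1.2,0,0,0,-1]
    - [0,0,0,0,0,0,0.4]
    - [0,0,0,0,0,0,0.8]
    - [0,0,3,0,0,0,1]
    - [0,0,30,0,0,0,1]

```text
time_s: 11.27
eef_pos: [449.9, -169.3, 47.3]
ee_rot: [0.0, -0.103, 0.995, 0.001]
force: [0.1, 0.4, -0.1]
grip_width: 0.998
```

Request:
play_rows:
  plan:
    - [0,0,38,0,0,0,1]
    - [5,-19,25,0,0,0,1]
    - [10,-37,0,0,0,0,1]
    - [10,-37,0,0,0,0,1]
    - [10,-37,0,0,0,0,1]

```text
time_s: 11.68
eef_pos: [486.8, -298.8, 123.0]
ee_rot: [0.004, -0.107, 0.994, -0.002]
force: [0.5, 1.1, 0.2]
grip_width: 1.002
```

Request:
play_rows:
  plan:
    - [10,-37,0,0,0,-0.02,1]
    - [10,-37,0,0,0,-0.02,1]
    - [10,-37,0,0,0,0,1]
    - [4,-20,0,0,0,0,1]
    - [0,0,0,0,0,0,1]

```text
time_s: 12.1
eef_pos: [521.6, -442.6, 127.0]
ee_rot: [0.006, -0.084, 0.996, -0.006]
force: [0.1, 0.3, 0.7]
grip_width: 0.999
```

```bash
python3 st.py 521.9 -435.9 99.5; python3 chk.py choke 28 451 -171; mv pics/chk* pics/ck.png
```

```text
12.1 [ 521.6 -442.6  127. ] jaw 99.65 z [ 0.013 -0.011 -1.   ] w 84.9 [0.1 0.3 0.7] j [-0.88  0.74  1.1   0.    1.29 -2.62]
need [0.3 6.7]
turn -0.0026882899701865526
untilt [0.0106 0.0128 0.    ]Traceback (most recent call last):
  File "chk.py", line 13, in <module>
    m=comp(m.astype(np.uint8),uv); P=onz(c,cont(m),h)
  File "m.py", line 10, in comp
    ys,xs=np.nonzero(l); d=(xs-uv[0])**2+(ys-uv[1])**2; k=l[ys[d.argmin()],xs[d.argmin()]]
                                                               ~~~~~~~~^^
ValueError: attempt to get argmin of an empty sequence
mv: cannot stat 'pics/chk*': No such file or directory
```

The arm is blocking the view of the choke, so I'll check it later. Carrying on to the terminal.

Request:
play_rows:
  plan:
    - [0,6.5,-38,0.01,0.012,-0.003,1]
    - [0,0,-38,0,0,0,1]
    - [0,0,-12,0,0,0,1]
    - [0,0,0,0,0,0,1]

```text
time_s: 12.48
eef_pos: [522.3, -432.1, 40.7]
ee_rot: [0.002, -0.084, 0.996, -0.002]
force: [0.1, -0.7, 0.9]
grip_width: 0.998
```

```bash
python3 st.py 521.9 -435.9 99.5
```

```text
12.4833 [ 522.3 -432.1   40.7] jaw 99.59 z [ 0.004 -0.003 -1.   ] w 84.8 [ 0.1 -0.7  0.9] j [-0.86  0.83  1.18  0.    1.13 -2.6 ]
need [-0.4 -3.8]
turn -0.0016143277938978073
untilt [0.0032 0.0039 0.    ]
```

Request:
play_rows:
  plan:
    - [-0.4,-3.8,-14,0.003,0.004,0,1]
    - [0,0,-12,0,0,0,1]
    - [0,0,0,0,0,0,0.8]

```text
time_s: 12.73
eef_pos: [523.3, -434.9, 18.5]
ee_rot: [0.001, -0.085, 0.996, -0.001]
force: [-0.3, 0.2, -0.1]
grip_width: 0.905
```

```bash
python3 st.py 521.9 -435.9 99.5
```

```text
12.7333 [ 523.3 -434.9   18.5] jaw 99.72 z [ 0.002 -0.003 -1.   ] w 76.9 [-0.3  0.2 -0.1] j [-0.87  0.86  1.18  0.    1.1  -2.61]
need [-1.4 -1. ]
turn -0.003809658342833089
untilt [0.0027 0.0024 0.    ]
```

Request:
play_rows:
  plan:
    - [-1.4,-1,-6,0.002,0.002,-0.004,0.5]
    - [0,0,0,0,0,0,0]
    - [0,0,0,0,0,0,-0.5]
    - [0,0,0,0,0,0,-1]
    - [0,0,0,0,0,0,-1]

```text
time_s: 13.15
eef_pos: [523.6, -436.8, 17.7]
ee_rot: [0.002, -0.083, 0.997, -0.003]
force: [-0.7, 0.5, -0.4]
grip_width: 0.242
```

Request:
play_rows:
  plan:
    - [0,0,0,0,0,0,-1]
    - [0,0,0,0,0,0,-1]

```text
time_s: 13.32
eef_pos: [523.8, -437.0, 18.5]
ee_rot: [0.003, -0.083, 0.997, -0.004]
force: [-0.5, 0.5, -0.8]
grip_width: 0.243
```

```bash
python3 st.py 521.9 -435.9 99.5
```

```text
13.3167 [ 523.8 -437.    18.5] jaw 99.5 z [ 0.006 -0.007 -1.   ] w 20.6 [-0.5  0.5 -0.8] j [-0.87  0.86  1.18 -0.    1.09 -2.6 ]
need [-1.9  1.1]
turn -6.949009242807058e-05
untilt [0.0068 0.0057 0.    ]
```

Request:
play_rows:
  plan:
    - [0,0,20,0,0,0,-1]
    - [0,0,38,0,0,0,-1]
    - [0,10,40,0,0,0,-1]
    - [5.5,38,5,0,0,0,-1]
    - [5.5,38,0,0,0,0,-1]

```text
time_s: 13.73
eef_pos: [531.5, -353.5, 122.8]
ee_rot: [0.002, -0.079, 0.997, -0.002]
force: [0.7, -0.2, -1.3]
grip_width: 0.245
```

Request:
play_rows:
  plan:
    - [5.5,38,0,0,0,0,-1]
    - [5.5,38,0,0,0,0,-1]
    - [5.5,38,0,0,0,0,-1]
    - [5.5,38,0,0,0,0,-1]
    - [5.5,38,0,0,0,0,-1]

```text
time_s: 14.15
eef_pos: [558.8, -156.4, 125.7]
ee_rot: [0.004, -0.077, 0.997, -0.004]
force: [0.6, 0.4, -0.4]
grip_width: 0.236
```

Request:
play_rows:
  plan:
    - [5.5,38,0,0,0,0.02,-1]
    - [5.5,38,0,0,0,0.02,-1]
    - [5.5,38,0,0,0,0.02,-1]
    - [5.5,38,0,0,0,0.02,-1]
    - [5.5,38,0,0,0,0,-1]

```text
time_s: 14.57
eef_pos: [585.7, 43.4, 126.8]
ee_rot: [0.004, -0.118, 0.993, -0.004]
force: [1.8, -0.1, -0.4]
grip_width: 0.241
```

```bash
python3 st.py 620.1 214.7 104.4
```

```text
14.5667 [585.7  43.4 126.8] jaw 103.58 z [ 0.01  -0.007 -1.   ] w 20.5 [ 1.8 -0.1 -0.4] j [-0.12  0.54  1.45 -0.01  1.15 -1.93]
need [ 34.4 171.3]
turn 0.01430778771833019
untilt [0.0072 0.0097 0.    ]
```

Request:
play_rows:
  plan:
    - [7,34,-10,0,0,0,-1]
    - [7,34,-10,0,0,0,-1]
    - [7,34,-10,0,0,0,-1]
    - [7,34,-10,0,0,0,-1]
    - [6,30,-10,0,0,0,-1]

```text
time_s: 14.98
eef_pos: [620.7, 220.3, 78.3]
ee_rot: [0.007, -0.119, 0.993, -0.004]
force: [0.9, -0.0, -0.8]
grip_width: 0.243
```

Request:
play_rows:
  plan:
    - [0,0,-10,0,0,0,-1]
    - [0,0,0,0,0,0,-1]

```text
time_s: 15.15
eef_pos: [619.3, 226.6, 65.1]
ee_rot: [0.006, -0.123, 0.992, -0.004]
force: [0.1, -0.8, -1.6]
grip_width: 0.242
```

```bash
python3 st.py 620.1 214.7 104.4
```

```text
15.15 [619.3 226.6  65.1] jaw 104.07 z [ 0.013 -0.006 -1.   ] w 20.5 [ 0.1 -0.8 -1.6] j [ 0.18  0.76  1.24 -0.01  1.13 -1.64]
need [  0.8 -11.9]
turn 0.005682598049190135
untilt [0.0062 0.0129 0.    ]
```

Request:
play_rows:
  plan:
    - [0.8,-11.9,-15,0,0.006,0.006,-1]
    - [0,0,-13,0,0,0,-1]
    - [0,0,0,0,0,0,-1]

```text
time_s: 15.4
eef_pos: [620.0, 213.9, 36.9]
ee_rot: [0.003, -0.126, 0.992, -0.003]
force: [-1.0, -0.1, -2.0]
grip_width: 0.243
```

```bash
python3 st.py 620.1 214.7 104.4
```

```text
15.4 [620.  213.9  36.9] jaw 104.43 z [ 0.008 -0.006 -1.   ] w 20.6 [-1.  -0.1 -2. ] j [ 0.16  0.79  1.27 -0.01  1.08 -1.66]
need [0.1 0.8]
turn -0.0005887907862855979
untilt [0.0061 0.0075 0.    ]
```

Request:
play_rows:
  plan:
    - [0,0.6,-8,0,0,0,-1]
    - [0,0,-3,0,0,0,-1]
    - [0,0,0,0,0,0,-1]

```text
time_s: 15.65
eef_pos: [620.7, 213.2, 26.3]
ee_rot: [0.004, -0.124, 0.992, -0.003]
force: [0.2, 0.0, -0.6]
grip_width: 0.243
```

```bash
python3 st.py 620.1 214.7 104.4
```

```text
15.65 [620.7 213.2  26.3] jaw 104.27 z [ 0.009 -0.006 -1.   ] w 20.7 [ 0.2  0.  -0.6] j [ 0.16  0.8   1.27 -0.01  1.06 -1.66]
need [-0.6  1.5]
turn 0.0023514674737619146
untilt [0.0059 0.009  0.    ]
```

Request:
play_rows:
  plan:
    - [-0.6,1.5,-1.8,0,0,0.002,-1]
    - [0,0,0,0,0,0,-0.4]
    - [0,0,0,0,0,0,0.3]
    - [0,0,3,0,0,0,0.6]
    - [0,0,25,0,0,0,1]

```text
time_s: 16.07
eef_pos: [618.5, 214.7, 50.5]
ee_rot: [0.002, -0.125, 0.992, -0.004]
force: [0.0, 0.4, -0.8]
grip_width: 0.714
```

Request:
play_rows:
  plan:
    - [0,0,38,0,0,0,1]
    - [0,10,40,0,0,0,1]
    - [-5,25,30,0,0,0,1]
    - [-20,30,30,0,0,0,1]
    - [-30,28,10,0,0,0,1]

```text
time_s: 16.48
eef_pos: [568.2, 300.8, 204.3]
ee_rot: [0.004, -0.12, 0.993, -0.003]
force: [-0.7, 0.8, 0.7]
grip_width: 0.999
```

Request:
play_rows:
  plan:
    - [-35,20,0,0,0,0,1]
    - [-35,20,0,0,0,0,1]
    - [-35,20,0,0,0,0,1]
    - [-35,20,0,0,0,0,1]
    - [-35,20,0,0,0,0,1]

```text
time_s: 16.9
eef_pos: [388.2, 405.4, 212.2]
ee_rot: [0.011, -0.12, 0.993, -0.001]
force: [-0.5, 1.4, -0.1]
grip_width: 1.0
```

Request:
play_rows:
  plan:
    - [-36,18,0,0,0,0,1]
    - [-36,18,0,0,0,0,1]
    - [-36,18,0,0,0,0,1]
    - [-36,18,0,0,0,0,1]
    - [-36,10,0,0,0,0,1]

```text
time_s: 17.32
eef_pos: [200.8, 490.1, 216.2]
ee_rot: [0.013, -0.12, 0.993, 0.002]
force: [0.1, 0.4, 0.1]
grip_width: 0.994
```

```bash
python3 st.py
python3 - <<'E'
from m import *
for n in('top','side'):
    c=cap(n); cv2.imwrite(f'raw_{n}.png',c['img'])
    L={'cap':(358,290),'heatsink':(435.5,154.5),'choke':(450.8,-171.2),'terminal':(618.5,214.3)}
    tl=[]
    for k,(x,y) in L.items():
        u,v=proj(c,[[x,y,20]])[0].astype(int)
        tl.append(cv2.resize(c['img'][max(v-30,0):v+30,max(u-30,0):u+30],(400,400),interpolation=cv2.INTER_CUBIC))
    cv2.imwrite(f'pics/fin_{n}.png',cv2.resize(np.vstack([np.hstack(tl[:2]),np.hstack(tl[2:])]),(600,600)))
E
```

```text
17.3167 [200.8 490.1 216.2] jaw 103.75 z [ 0.026  0.006 -1.   ] w 84.5 [0.1 0.4 0.1] j [ 0.97  0.33  1.52 -0.02  1.28 -0.84]
untilt [-0.0063  0.0262  0.    ]
```

View pics/fin_top.png

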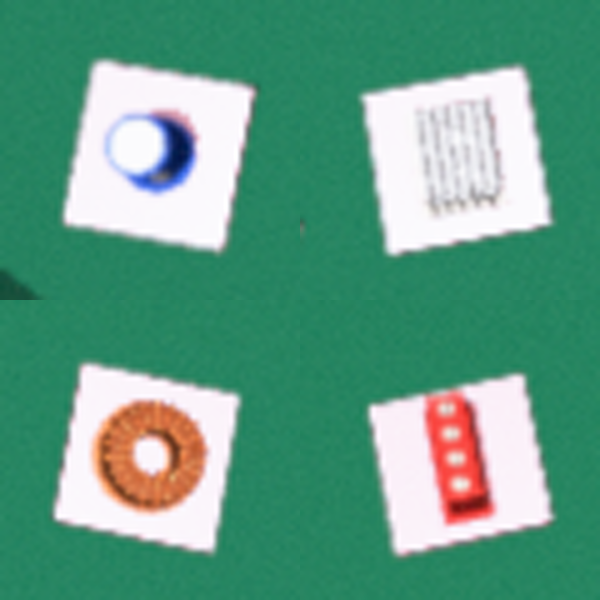

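View pics/fin_side.png

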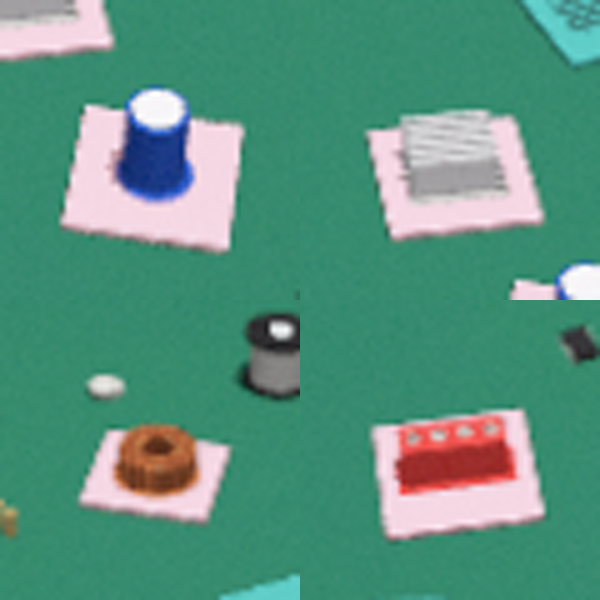

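Run:
```python
from m import *
def near(c,m,x,y,z,r):
    u=proj(c,[[x,y,z]])[0]; yy,xx=np.mgrid[:384,:512]; return m&((xx-u[0])**2+(yy-u[1])**2<r*r)
for n in('top','side'):
    c=cap(n); im=cv2.resize(c['img'],None,fx=4,fy=4,interpolation=cv2.INTER_CUBIC)
    # work in 4x upsampled image for sub-pixel contours: u=(U+.5)/4-.5
    H,S,V=[a.astype(int) for a in cv2.split(cv2.cvtColor(im,cv2.COLOR_BGR2HSV))]
    def P(m,z,x,y,r,big=True):
        u=proj(c,[[x,y,z]])[0]; U=(u+.5)*4-.5
        yy,xx=np.mgrid[:im.shape[0],:im.shape[1]]; m=(m&((xx-U[0])**2+(yy-U[1])**2<(4*r)**2)).astype(np.uint8)
        if big: m=comp(m,U)
        p=np.argwhere(m)[:,::-1]; return onz(c,(p+.5)/4-.5,z)
    p=P((S<60)&(V>160),56,358,290,7); print(n,'cap top',rect(p),p.mean(0).round(1))
    p=P((S<90)&(V>120),34,618.5,214.3,14,False) if 0 else None
    red=(S>120)&((H<8)|(H>172))
    p=P(red,17,618.5,214.3,25); print(n,'term red all z17',rect(p))
    p=P(red&(V>180),34,618.5,214.3,25); print(n,'term bright z34',rect(p))
    p=P((S>120)&(H<20),17,450.8,-171.2,25); print(n,'choke all z17',rect(p))
    p=P((S>120)&(H<20)&(V<205),17,450.8,-171.2,25); print(n,'choke dark z17',rect(p))
    p=P((S<22)&(V>150),34,435.5,154.5,16); print(n,'hs top z34',rect(p))
    p=P((S<22)&(V>100),20,435.5,154.5,20); print(n,'hs all z20',rect(p))
    for k,(x,y,h) in {'jar':(600,-242,46),'reel':(362.5,-309,44)}.items():
        mm=comp(nongreen(c['img']),proj(c,[[x,y,h/2]])[0]); print(n,k,rect(onz(c,cont(mm),h/2)))
```

```text
top cap top (array([359.4, 293.1]), array([31.2, 33. ]), 39.7) [359.3 292.8  56. ]
top term red all z17 (array([618.7, 213.8]), array([74.9, 27. ]), 14.6)
top term bright z34 (array([613.2, 211.1]), array([73.7, 26.5]), 15.1)
top choke all z17 (array([ 449.7, -169.8]), array([60. , 59.4]), 89.4)
top choke dark z17 (array([ 452.5, -180.3]), array([34.2, 17.8]), 18.7)
top hs top z34 (array([433.6, 153.6]), array([82.5, 85.2]), 12.8)
top hs all z20 (array([432.6, 152.9]), array([90.4, 90.1]), 12.2)
top jar (array([ 599.9, -242.7]), array([54.2, 68. ]), 44.8)
top reel (array([ 362.1, -307.6]), array([53.7, 65.2]), 22.1)
side cap top (array([359.5, 288.8]), array([27.6, 28.1]), 37.0) [359.5 289.   56. ]
side term red all z17 (array([619.1, 212.8]), array([67.3, 53.7]), 14.7)
side term bright z34 (array([615.4, 229.9]), array([65.8, 52.7]), 14.7)
side choke all z17 (array([ 451. , -171.4]), array([58. , 83.3]), 3.5)
side choke dark z17 (array([ 451.4, -171.4]), array([57.3, 83.3]), 3.5)
side hs top z34 (array([434.8, 170.2]), array([84.7, 74.7]), 13.2)
side hs all z20 (array([435.6, 165.8]), array([91.2, 96.1]), 12.1)
side jar (array([ 600.3, -242.2]), array([ 52.6, 121.5]), 5.3)
side reel (array([ 361.7, -306.3]), array([ 50. , 113.5]), 0.0)
```

Run:
```python
from m import *
t0=cv2.resize(cv2.imread('pics/top0.png'),(512,384),interpolation=cv2.INTER_AREA); s0=cv2.resize(cv2.imread('pics/side0.png'),(512,384),interpolation=cv2.INTER_AREA)
for n,o in(('top',t0),('side',s0)):
    c=cap(n); im=cv2.resize(c['img'],None,fx=4,fy=4,interpolation=cv2.INTER_CUBIC)
    def win(k,z,x,y,r):
        u=proj(c,[[x,y,z]])[0]; U=((u+.5)*4-.5).astype(int); r*=4
        return im[U[1]-r:U[1]+r,U[0]-r:U[0]+r],U-r
    def W(p,o,z): return onz(c,(np.array(p,float)+o+.5)/4-.5,z)[:,:2].round(1)
    w,o4=win('t',34,618.5,214.3,22); H,S,V=cv2.split(cv2.cvtColor(w,cv2.COLOR_BGR2HSV)); a=cv2.split(w)[1].astype(int)
    m=((S<150)&(V>120)).astype(np.uint8); nn,l,st,ce=cv2.connectedComponentsWithStats(m)
    k=[i for i in range(1,nn) if 20<st[i,4]<600]; print(n,'screws',W(ce[k],o4,34).tolist(),'mean',W(ce[k],o4,34).mean(0),st[k,4])
    w,o4=win('h',34,435.5,154.5,24); S=cv2.split(cv2.cvtColor(cv2.GaussianBlur(w,(0,0),3),cv2.COLOR_BGR2HSV))[1]
    for th in(8,12,16):
        m=(S<th).astype(np.uint8); m=comp(m,(96,96)); print(n,'hs',th,m.sum(),rect(W(np.argwhere(m)[:,::-1],o4,20)))
    for k,(x,y,h) in {'jar':(600,-242,46),'reel':(362.5,-309,44)}.items():
        u,v=proj(c,[[x,y,h]])[0].astype(int); s=np.s_[v-14:v+14,u-16:u+16]
        g=[cv2.cvtColor(q[s],cv2.COLOR_BGR2GRAY).astype(np.float32) for q in(o,c['img'])]; print(n,k,'shift px',cv2.phaseCorrelate(*g,cv2.createHanningWindow((32,28),cv2.CV_32F)))
```

```text
top screws [[627.1, 215.5], [612.6, 211.7], [597.8, 208.2]] mean [612.5 211.8] [204 210 227]
top hs 8 14661 (array([432.6, 152.5]), array([86.6, 86.2]), 12.1)
top hs 12 15756 (array([432.5, 152.8]), array([87.5, 87.3]), 12.0)
top hs 16 16147 (array([432.6, 152.9]), array([88.2, 88.1]), 12.1)
top jar shift px ((-0.058964463577616755, 0.012637696598375214), 0.9622121915221215)
top reel shift px ((-0.07274903838686342, -0.07764230928826343), 0.9695596714814504)
side screws [[566.7, 130.3]] mean [566.7 130.3] [68]
side hs 8 4343 (array([431.1, 168.7]), array([81.1, 96. ]), 12.4)
side hs 12 5051 (array([435. , 169.7]), array([89.2, 97.9]), 12.1)
side hs 16 5505 (array([435. , 169.4]), array([89.4, 98.6]), 12.2)
side jar shift px ((0.08116806583721292, -0.07820890532407176), 0.9755982990066211)
side reel shift px ((-0.12445535646691042, 0.18894200954202844), 0.9932290018846591)
```

The jar and reel are unmoved. The terminal screws, spaced 15.1 mm, put its centre at about (619.8,213.6) and 14°, so it's good. For the heatsink I'll take an enlarged crop with the expected corner points marked.

Run:
```python
from m import *
out=[]
a=np.radians(12.1); R=np.array([[np.cos(a),-np.sin(a)],[np.sin(a),np.cos(a)]])
for n in('top','side'):
    c=cap(n); u,v=proj(c,[[435.5,154.5,20]])[0].astype(int); r=22; s=400/(2*r)
    w=c['img'][v-r:v+r,u-r:u+r].astype(float); w=np.clip((w-90)*1.5,0,255).astype(np.uint8)
    w=cv2.resize(w,(400,400),interpolation=cv2.INTER_CUBIC)
    for hx,hy,z,col in((26,20,34,(0,0,255)),(26,20,6,(0,160,255)),(45,45,6,(255,0,0))):
        q=np.array([[sx*hx,sy*hy] for sx in(-1,1) for sy in(-1,1)])@R.T+[435.5,154.5]
        for p in proj(c,np.c_[q,np.full(4,z)]): cv2.circle(w,tuple(((p-[u-r,v-r]+.5)*s).astype(int)),3,col,1)
    out.append(w)
cv2.imwrite('pics/hs2.png',np.hstack(out))
```

```text
(no output)
```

View pics/hs2.png

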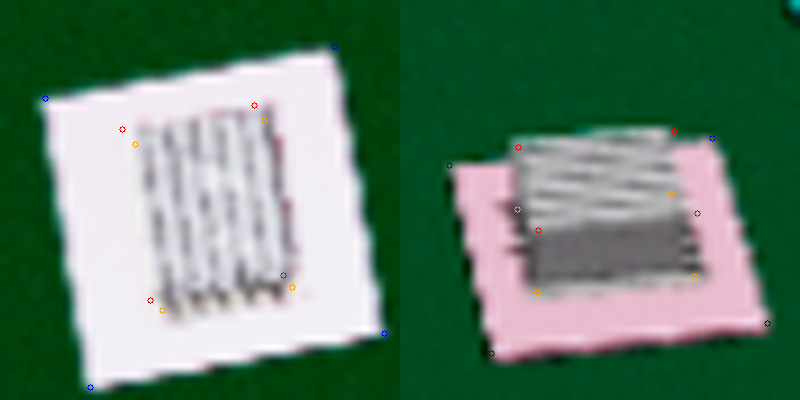

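Run:
```python
from m import *
a=np.radians(12.1); X=np.array([np.cos(a),np.sin(a)]); Y=np.array([-X[1],X[0]])
def samp(c,pts): # pts Nx3
    p=proj(c,pts).astype(np.float32); return cv2.remap(cv2.cvtColor(c['img'],cv2.COLOR_BGR2GRAY).astype(np.float32),p[:,:1],p[:,1:],cv2.INTER_LINEAR).ravel()
for n in('top','side'):
    acc=[]
    for _ in range(4):
        c=cap(n); t=np.arange(-34,35,1.); s=np.arange(-16,17,2.)
        def prof(A,B,z): return np.array([samp(c,np.c_[np.array([435.5,154.5])+ti*A+s[:,None]*B,np.full(len(s),z)]).mean() for ti in t])
        acc.append((prof(Y,X,34),prof(X,Y,34)))
    py,px=np.mean(acc,0)
    print(n,'across y',[(int(ti),int(v)) for ti,v in zip(t,py)])
    print(n,'along x',[(int(ti),int(v)) for ti,v in zip(t,px)])
```

```text
top across y [(-34, 249), (-33, 249), (-32, 249), (-31, 249), (-30, 249), (-29, 247), (-28, 244), (-27, 238), (-26, 226), (-25, 211), (-24, 196), (-23, 192), (-22, 202), (-21, 217), (-20, 229), (-19, 234), (-18, 232), (-17, 225), (-16, 217), (-15, 216), (-14, 223), (-13, 231), (-12, 236), (-11, 237), (-10, 231), (-9, 224), (-8, 220), (-7, 222), (-6, 228), (-5, 234), (-4, 235), (-3, 232), (-2, 224), (-1, 218), (0, 217), (1, 223), (2, 230), (3, 233), (4, 229), (5, 220), (6, 211), (7, 209), (8, 216), (9, 226), (10, 232), (11, 233), (12, 226), (13, 217), (14, 211), (15, 215), (16, 225), (17, 235), (18, 242), (19, 246), (20, 248), (21, 248), (22, 248), (23, 248), (24, 248), (25, 249), (26, 249), (27, 249), (28, 249), (29, 249), (30, 249), (31, 249), (32, 249), (33, 249), (34, 249)]
top along x [(-34, 236), (-33, 228), (-32, 220), (-31, 213), (-30, 204), (-29, 196), (-28, 190), (-27, 192), (-26, 198), (-25, 204), (-24, 209), (-23, 213), (-22, 217), (-21, 219), (-20, 222), (-19, 224), (-18, 226), (-17, 227), (-16, 229), (-15, 229), (-14, 229), (-13, 228), (-12, 227), (-11, 225), (-10, 224),
[... 1351 characters left out ...]
-28, 216), (-27, 216), (-26, 215), (-25, 213), (-24, 211), (-23, 208), (-22, 205), (-21, 203), (-20, 202), (-19, 202), (-18, 203), (-17, 203), (-16, 204), (-15, 204), (-14, 204), (-13, 203), (-12, 204), (-11, 204), (-10, 204), (-9, 204), (-8, 203), (-7, 203), (-6, 203), (-5, 203), (-4, 202), (-3, 202), (-2, 202), (-1, 201), (0, 201), (1, 201), (2, 200), (3, 201), (4, 201), (5, 201), (6, 201), (7, 201), (8, 202), (9, 202), (10, 203), (11, 203), (12, 203), (13, 203), (14, 203), (15, 203), (16, 203), (17, 203), (18, 203), (19, 203), (20, 204), (21, 204), (22, 203), (23, 202), (24, 201), (25, 198), (26, 193), (27, 188), (28, 182), (29, 177), (30, 174), (31, 175), (32, 181), (33, 188), (34, 194)]
```

Every check is within about 2 mm, so I'm handing the job in.

```bash
python3 -c "
from rig import ctrl,sense
print(ctrl.finish_job(), sense()['time_s'])"
```

```text
the job is handed in; nothing more can be done
the job is handed in; nothing more can be done
```

All four parts are standing upright on their pink pads, and I handed the job in at roughly 20 s of the 128 s allowed, with the arm clear.

| Part | Last check against its silhouette |
|---|---|
| Capacitor | Off by about 1.5 mm in x and 1 mm in y. The two views differ by about 4 mm in y, on either side of centre. |
| Heatsink | About 0.4 mm off across the fins and about 1 mm along them. I turned it to the pad's 12° while it was held; the marked crop fits that, but I did not measure its angle separately. |
| Choke | About 0.3 mm off in the side view. The top view cannot tell it apart from the printed ring, so only one view confirms this. |
| Terminal block | About 1.2 mm off in x and 0.8 mm in y, turned 14.0° against the pad's 14.4°. This comes from three of its four screw heads, with the fourth inferred from their spacing. |

- **Reel and jar:** neither moved; the image shift was under 0.25 pixel in both views.
- **Failed checks:** my colour masks for the whole heatsink, and for the screws in the side view, picked up the pad instead. I used brightness profiles for the heatsink and the top view for the screws. One check of the choke during the job failed because the arm was in the way.
- **Force:** the fingertips brushed the bench while closing on the heatsink, reading 34 N at the wrist. That is below the 40 N and 120 N limits.

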